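# Empty the delivery crate and fold it flat

### The arm

A 6-joint arm with a two-finger parallel gripper is mounted at the origin on a cart in front of the work surface, level with it; the furniture and walls round the work are solid. World frame = base frame: x ahead of the robot, y to its left, z up, the work surface at z = 0. Lengths are in m, angles in degrees, forces in N, time in s.
With the tool pointing down it reaches from about 0.4 to 0.825 m from the base axis. Payload 7 kg.
Tool frame: the origin (TCP) lies on the centre line of the jaws, within the pads' length; the fingertips stand 19 mm ahead of it and the grasp point (between the pads) is the TCP; z points along the fingers, y is the line along which they close (so a half turn about z gives the same grasp; the last joint's range is limited). The gripper opens to 88 mm and grips with 3 to 60 N. Pads are 19 mm wide; open, the fingers measure 130 mm over their backs; the gripper's body (78 mm by 193 mm) begins 47 mm behind the grasp point.
Start: joints at [-52.42, 20.546, 0.682, 0, -70.136, -16.507], TCP at [0.243, -0.63, 0.246] pointing down, gripper open.
Joint ranges: [-176.03, 176.03], [-82.01, 121.73], [-58.28, 71.71], [-173.87, 95.51], [-174.79, -0.11], [-173.66, 173.66]. Speed limits (degrees/s): [136.94, 136.94, 172.46, 180, 180, 180].

### API

Orientations are given as [roll, pitch, yaw] about the fixed x, y, z axes, in that order (R = Rz(yaw) Ry(pitch) Rx(roll)).
In Python, from plant import * gives the robot as it stands. The module is installed in compiled form; this text tells all that it offers.
- The arm moves only by the tool play_rows, never from a script. Its argument "deltas" is a list of rows, each a list of 6 numbers: the shift along the world's x, y, z scaled (see below), then the turn, a rotation vector about the world's x, y, z scaled (see below). A call has 1 to 10 rows; each row shifts and turns the commanded pose from where the row before left it; what a row does not reach is not made up. The controller multiplies each number of a shift by 800 mm and each number of a turn by 180 degrees. A row lasts 1/10 s, in which the tool goes at most 50 mm and 8.59 degrees, less where a joint would pass 70% of its speed; a pose out of reach is approached as far as the arm can. A call with a number of a shift or a turn outside -1 to 1 is refused whole. A call with a gripper value outside its range is refused whole. "gripper" is the gripper command: -1 is shut, 1 is fully open, values between are in proportion, set as the call begins (left out, the last holds). The fingers move at their own pace and stop on an object; the grip force is fixed at half the most. Time passes only in rows, so rows that do not move let the fingers close. It gives the time, the measured TCP pose, the force, the opening and the grip force at its end, in the units of the state.
- get_obs(): the state, without advancing time (a new reading comes with each control period).
- snapshot(name): name is "side" or "top" or "wrist"; returns (picture, depth): 400x640x3 uint8, blue, green, red; 400x640 float32, m along the optical axis (not along the pixel's ray), 0 where there is no reading.
- camera_model(name): a dict with "fx", "fy", "cx", "cy" (pixels), "world_to_cam" (4x4, takes a point from world to camera coordinates). Camera axes: x right, y down, z forward; pixel columns grow to the right and rows downward; lengths in m; the calibration is good to about 2 mm. A picture is of the moment at which its call begins: read the wrist's pose just before it. camera_model takes no time and is no camera call; for the wrist camera it gives the pose at the moment of the call.
- close_job(): hands the job in; it is judged then, once.
The state is a dict: "clock": time; "joint_pos": joint angles; "qvel": joint speeds; "tau": joint torques, N m; "tool_pos": TCP position; "orientation": TCP orientation; "force": force on the tool from outside, world axes, zero at the start; "moment": the same for the moment, N m; "opening": finger opening in m; "gripper_force": force on a finger pad.
Only numpy, scipy, OpenCV 4.12 (cv2) and the standard library are available. Lean on these libraries where they do the work, as an engineer would, in place of code of your own. Each camera call takes 0.05 s, during which the arm holds its last target. There are 200 camera calls.

### The job

Unpack the last sweet jar from the folding crate by stacking it upright on the one jar of the same kind on the counter. Then fold the empty crate flat where it stands: both short end walls in first, then the long side wall with the lower hinge, and last the other long wall on top, each pressed fully down.

Things in the scene. Friction and masses are not known exactly. Their poses are not given: they have to be found in the camera images.
- crate: Loose grey folding crate, about 1.1 kg, 140 mm (own x) by 240 mm (own y), 106 mm high with its walls up. Origin: centre of its underside; inner floor 8 mm up. Its four 6 mm walls are hinged at their lower edges and fold inward; stiff hinges hold them at any angle (about 1 N at the rim moves one). The end walls stand between the side walls and block them until folded.
- end_left (a joint): Fold angle of the short wall at the crate's +y end: 0 upright, negative leaning out, 1.571 flat just above the floor. 124 mm wide (along crate x), 92 mm from hinge to rim, 66 x 20 mm hand hole 10 mm below the rim. Hinge axis along crate x at y = +117, z = 14 mm in the crate's frame. Flat, its upper face is 17 mm above the crate's underside.
- end_right (a joint): Fold angle of the equal short wall at the crate's -y end, same meaning; hinge axis at y = -117, z = 14 mm in the crate's frame.
- side_far (a joint): Fold angle of the long wall at the crate's +x side (away from the robot), with the LOWER hinge: 0 upright, negative leaning out, 1.571 flat above the end walls. 238 mm long (along crate y), 84 mm from hinge to rim. Hinge axis along crate y at x = +67, z = 22 mm in the crate's frame. Flat, its upper face is 25 mm above the crate's underside.
- side_near (a joint): Fold angle of the long wall at the crate's -x side (towards the robot), with the HIGHER hinge: 0 upright, negative leaning out, 1.571 flat over the other long wall. 238 mm long, 76 mm from hinge to rim. Hinge axis along crate y at x = -67, z = 30 mm in the crate's frame. Flat, its upper face is 33 mm above the crate's underside.
- jar_mid (a point): Centre (half-way up) of the sweet jar that stands upright in the crate: round, clear, with a flat white screw cap, 64 mm in diameter, 100 mm high, about 0.28 kg. Its cap (top 16 mm) stands at about the height of the crate's rim. z axis up.
- stock_jar_mid (a point): Centre (half-way up) of the equal jar (64 mm in diameter, 100 mm high) that stands loose on the counter to the left of the crate; the jar from the crate goes on its flat cap, centred. z axis up.
- stick_cup: Clear cup full of candy sticks, 66 mm in diameter, sticks up to 135 mm high, loose on the counter near the stock jar; nothing can be stacked on it. Origin at its underside. Leave it alone.
- bell: Domed counter bell, 76 mm in diameter, 59 mm high, loose on the counter near the stock jar; nothing can be stacked on it. Origin at its underside. Leave it alone.
Mind the look-alikes: they are no part of the job. What is shaped like the part that bears jar_mid but turquoise is not meant.

How it is judged:
By the outcome, as a careful person would: the job done as asked, in the order asked, and still so for the second after the job is handed in, with the robot touching nothing.
It also fails if it takes over 67 s, if anything falls off the work surface, if the arm or the gripper's body presses on something with over 40 N, if the wrist force passes 120 N, or if a joint passes its speed limit or range.

## Working session

There is one attempt and no reset: what is moved stays moved. The work goes in short steps, Python scripts to look and compute and a tool call to move; the robot and the scene stay as the last step left them, time stands still between calls to the robot, and variables do not carry over. Pictures are saved under pics/ and viewed, at most 10 in all, crops included, and the job is handed in when it is done.

Besides the shell and the picture viewer there is one more tool, called after "Request:" as a command line: name --pt "numbers of a row" for each row, then --argument value for the rest. play_rows: Moves the arm, as the interface text tells. Its arguments: {"type":"object","properties":{"deltas":{"type":"array","items":{"type":"array","items":{"type":"number","minimum":-1,"maximum":1}}},"gripper":{"type":"number"}},"required":["deltas"]}

```bash
mkdir -p pics; cat > h.py <<'E'
from plant import *
import numpy as np, cv2
def world(name,pic_depth=None):
    pass
def pts(cam,depth):
    v,u=np.mgrid[0:depth.shape[0],0:depth.shape[1]]
    P=np.stack([(u-cam["cx"])/cam["fx"]*depth,(v-cam["cy"])/cam["fy"]*depth,depth,np.ones_like(depth)],-1)
    W=P@np.linalg.inv(np.array(cam["world_to_cam"])).T
    W=W[...,:3]; W[depth<=0]=np.nan
    return W
def shot(name,tag):
    cam=camera_model(name); p,d=snapshot(name); cv2.imwrite(f"pics/{tag}.png",p); W=pts(cam,d); np.savez(f"pics/{tag}.npz",W=W,p=p,d=d,**{k:cam[k] for k in cam}); return p,d,W,cam
E
python3 - <<'E'
from h import *
for n in ["top","side"]:
    p,d,W,c=shot(n,n+"0"); print(n,c["fx"],np.linalg.inv(np.array(c["world_to_cam"])).round(3))
print(get_obs())
E
```

```text
top 487.0728955497997 [[ 0.026 -0.998  0.053  0.415]
 [-1.    -0.026 -0.005  0.05 ]
 [ 0.006 -0.053 -0.999  1.473]
 [ 0.     0.     0.     1.   ]]
side 445.2372162236255 [[-0.848 -0.308  0.43   0.05 ]
 [-0.53   0.497 -0.688  0.762]
 [-0.001 -0.811 -0.585  0.686]
 [ 0.     0.     0.     1.   ]]
{'clock': 0.1, 'joint_pos': array([-5.24187020e+01,  2.05872220e+01,  6.38660215e-01, -1.73137944e-02,
       -7.01356648e+01, -1.65070260e+01]), 'qvel': array([-0.18559418,  0.04648504,  0.08756901,  0.15077313, -0.04439322,
        0.06384066]), 'tau': array([ 4.19589669e-04, -5.84165275e+01,  2.93752688e+01,  7.01544285e+00,
        1.01574662e-02, -5.31738715e-05]), 'tool_pos': array([ 0.24254298, -0.62947864,  0.24471616]), 'orientation': array([ 1.79914620e+02, -8.32758746e-03, -1.58931617e+02]), 'force': array([0.01820089, 0.28930421, 0.39861431]), 'moment': array([-0.02040816, -0.00056505,  0.00824018]), 'gripper_force': 0.0, 'opening': 0.08731160309185894}
```

View pics/top0.png

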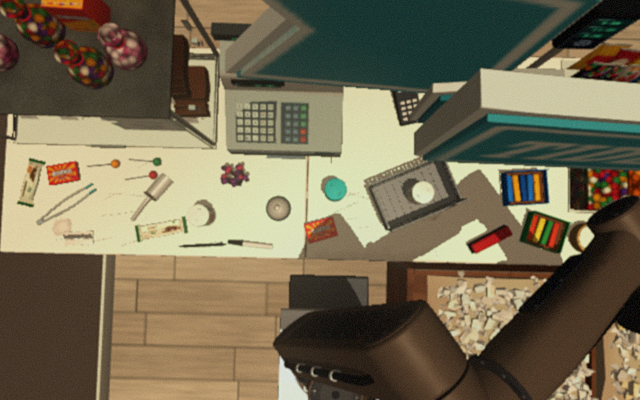

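View pics/side0.png

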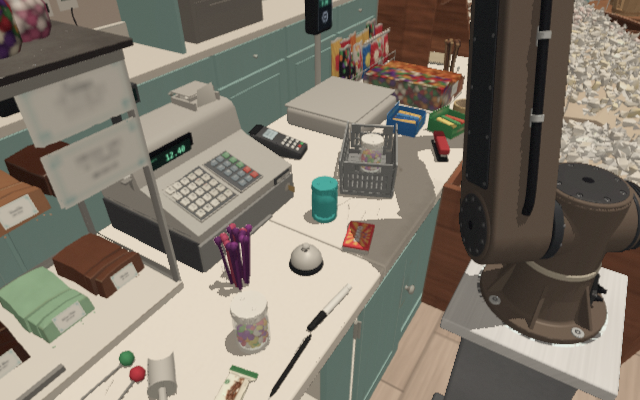

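Top view: the white-capped jars are at (422,192) in the crate and at (203,212) on the counter. The turquoise jar at (334,189) is the look-alike, the bell is at (278,208) and the stick cup at (235,174). The stock jar is the one at (203,212), because it is clear with a white cap.

```bash
python3 - <<'E'
from h import *
z=np.load("pics/top0.npz"); W=z["W"]; p=z["p"]
for (u,v) in [(203,212),(422,192),(334,189),(278,208),(235,174),(410,205),(380,225),(450,140),(520,110),(520,150),(350,40),(270,120),(500,190),(540,230),(490,238),(405,105),(320,228)]:
    print((u,v),W[v,u].round(3))
cam={k:z[k] for k in("fx","fy","cx","cy")}; T=np.linalg.inv(z["world_to_cam"])
def ray(u,v,h):
    d=T[:3,:3]@np.array([(u-cam["cx"])/cam["fx"],(v-cam["cy"])/cam["fy"],1]); o=T[:3,3]; return o+d*(h-o[2])/d[2]
# caps
for (u,v,h) in [(203,212,.1),(422,192,.108)]:
    m=np.zeros(W.shape[:2],np.uint8); s=np.s_[v-22:v+22,u-22:u+22]
    m[s]=((abs(W[s][...,2]-h)<.012)&(p[s].min(-1)>(110))).astype(np.uint8)
    n,l,st,c=cv2.connectedComponentsWithStats(m); i=1+np.argmax(st[1:,4])
    ct=max(cv2.findContours((l==i).astype(np.uint8),0,1)[0],key=len); (cx,cy),r=cv2.minEnclosingCircle(ct)
    P=W[l==i]; zz=np.median(P[:,2]); print("cap",st[i],c[i],(cx,cy),r,"z",zz,ray(cx,cy,zz),ray(*c[i],zz),"diam",2*r*(1.473-zz)/487)
# crate rim points
s=np.s_[150:245,350:475]; R=W[s].reshape(-1,3); C=p[s].reshape(-1,3).astype(int)
k=(abs(R[:,2]-.104)<.008)&(C.max(1)<190)&(np.hypot(R[:,0]-W[192,422,0],R[:,1]-W[192,422,1])>.04)
R=R[k]; rect=cv2.minAreaRect(R[:,:2].astype(np.float32)); print(len(R),rect, cv2.boxPoints(rect))
a=cv2.resize(p[140:260,340:500],None,fx=4,fy=4,interpolation=cv2.INTER_CUBIC)
b=cv2.resize(p[160:260,150:300],(640,427)); cv2.imwrite("pics/crop1.png",a)
b=cv2.resize(p[170:250,170:290],(480,320));q=cv2.resize(p[150:250,350:475],(400,320)); cv2.imwrite("pics/crop1.png",cv2.resize(np.hstack([b,q]),(800,291)))
E
```

```text
(203, 212) [0.434 0.377 0.098]
(422, 192) [ 0.506 -0.237  0.11 ]
(334, 189) [0.509 0.01  0.097]
(278, 208) [0.452 0.17  0.059]
(235, 174) [0.547 0.297 0.063]
(410, 205) [ 0.472 -0.221  0.016]
(380, 225) [ 0.41  -0.135 -0.001]
(450, 140) [ 0.474 -0.04   1.137]
(520, 110) [ 0.477 -0.056  1.216]
(520, 150) [ 0.472 -0.098  1.115]
(350, 40) [0.522 0.034 1.193]
(270, 120) [0.691 0.192 0.148]
(500, 190) [ 0.525 -0.495  0.006]
(540, 230) [ 0.408 -0.601  0.039]
(490, 238) [ 0.381 -0.45   0.05 ]
(405, 105) [ 0.77  -0.198  0.037]
(320, 228) [0.397 0.046 0.023]
cap [187 204  22  22 386] [197.76165803 214.67875648] (197.89682006835938, 214.6904754638672) 11.131855964660645 z 0.10026526262370405 [0.42649326 0.39067402 0.10026526] [0.42651643 0.39105455 0.10026526] diam 0.06275599742981183
cap [412 181  23  23 398] [422.6080402  191.87688442] (422.6666564941406, 191.8333282470703) 11.33466911315918 z 0.10855105972634893 [ 0.50673823 -0.23918472  0.10855106] [ 0.50661135 -0.23902164  0.10855106] diam 0.06351366431130402
525 ((0.5084807276725769, -0.22881878912448883), (0.14952711760997772, 0.24204862117767334), 23.962984085083008) [[ 0.3910076  -0.14859074]
 [ 0.48931473 -0.36977676]
 [ 0.62595385 -0.30904683]
 [ 0.5276467  -0.08786082]]
```

View pics/crop1.png

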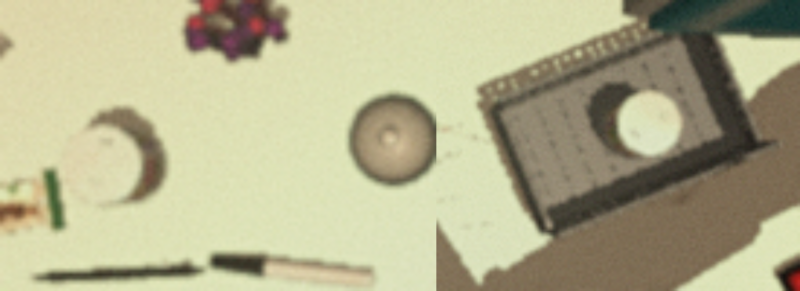

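The crop confirms the clear, white-capped stock jar at (198,215) in the full frame. In the crate, the jar with the white cap is at (422.6,192). I measured the stock jar at (0.4265,0.391,0.100) and the crate jar's cap at (0.507,-0.239,0.1085), with the crate yaw about 24°. Moving over the crate now.

Request:
play_rows --pt "0.033 0.049 0.009 0 0 0.0016" --pt "0.033 0.049 0.009 0 0 0.0016" --pt "0.033 0.049 0.009 0 0 0.0016" --pt "0.033 0.049 0.009 0 0 0.0016" --pt "0.033 0.049 0.009 0 0 0.0016" --pt "0.033 0.049 0.009 0 0 0.0016" --pt "0.033 0.049 0.009 0 0 0.0016" --pt "0.033 0.049 0.009 0 0 0.0016" --pt "0.033 0.049 0.009 0 0 0.0016" --pt "0.033 0.049 0.009 0 0 0.0016" --gripper 1

```text
clock: 1.1
tool_pos: [0.5072, -0.2359, 0.3178]
orientation: [180.0, -0.0, -156.0]
force: [1.0, -0.0, 0.1]
opening: 0.0872
gripper_force: 0.0
```

```bash
python3 - <<'E'
from h import *
p,d,W,c=shot("wrist","w1"); o=get_obs(); print(o["clock"],o["tool_pos"],o["orientation"])
R=W.reshape(-1,3); C=p.reshape(-1,3)
k=(abs(R[:,2]-.104)<.008); print(k.sum())
E
```

```text
1.15 [ 0.51100356 -0.23203417  0.31869124] [-1.79966493e+02  1.45026904e-01 -1.55867691e+02]
7344
```

View pics/w1.png

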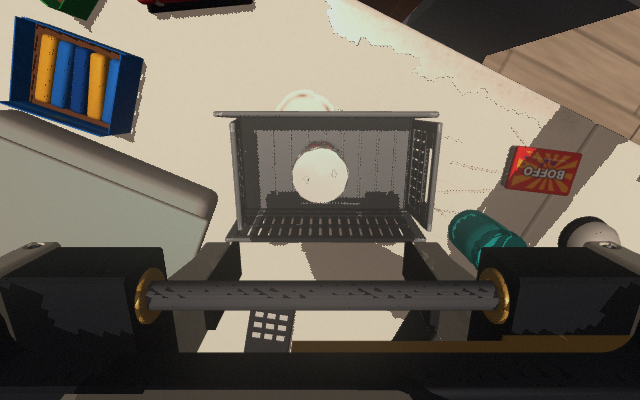

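The wrist view shows the crate's top opening with the jar cap at (320,175). The near wall's rim runs along row 113, the far wall leans out at (330,227), and the end walls are at columns 240 and 430. I'll retake it now that the arm is at rest and measure it.

```bash
python3 - <<'E'
from h import *
p,d,W,c=shot("wrist","w2"); o=get_obs(); print(o["clock"],o["tool_pos"],o["orientation"])
print("campos",np.linalg.inv(c["world_to_cam"])[:3,3])
s=np.s_[110:240,255:390]; m=np.zeros(W.shape[:2],np.uint8)
m[s]=((p[s].min(-1)>120)&(W[s][...,2]>.095)).astype(np.uint8)
n,l,st,ce=cv2.connectedComponentsWithStats(m); i=1+np.argmax(st[1:,4]); P=W[l==i]
(x,y),r=cv2.minEnclosingCircle(P[:,:2].astype(np.float32)); print("cap",(x,y),r,np.median(P[:,2]),P[:,:2].mean(0))
R=W[100:245,205:450].reshape(-1,3); R=R[~np.isnan(R[:,2])]
a=R[(R[:,2]>.085)&(R[:,2]<.115)&(np.hypot(R[:,0]-x,R[:,1]-y)>.04)]
# floor
f=R[(R[:,2]>0.003)&(R[:,2]<.014)]; print("floor n",len(f))
rect=cv2.minAreaRect(a[:,:2].astype(np.float32)); print(rect)
th=np.radians(24.0)
# fit near-wall rim direction
for it in range(3):
    ex=np.array([np.cos(th),np.sin(th)]); ey=np.array([-np.sin(th),np.cos(th)])
    X=a[:,:2]@ex; Y=a[:,:2]@ey
    k=X<np.percentile(X,1)+.010; 
    q=np.polyfit(Y[k],X[k],1); th-=np.arctan(q[0])*1.0; print("yaw",np.degrees(th),k.sum())
X=R[:,:2]@ex; Y=R[:,:2]@ey; cx,cy=np.array([x,y])@ex,np.array([x,y])@ey
print("cap uv",cx,cy)
for zl in np.arange(0.01,.115,.01):
    k=abs(R[:,2]-zl)<.005
    if k.sum()>20: 
        cen=k&(abs(Y-cy)<.08); ce2=k&(abs(X-cx)<.05)
        f=lambda A:np.round(np.percentile(A,[1,99])-0,4) if len(A)>5 else None
        print(round(zl,3),k.sum(),"X-",f(X[cen&(X<cx-.04)]),"X+",f(X[cen&(X>cx+.04)]),"Y-",f(Y[ce2&(Y<cy-.07)]),"Y+",f(Y[ce2&(Y>cy+.07)]))
E
```

```text
1.2 [ 0.50942803 -0.23406954  0.3180705 ] [-1.79978023e+02  8.07396807e-02 -1.55774097e+02]
campos [ 0.43946703 -0.26379229  0.4583863 ]
cap (0.503456175327301, -0.23915334045886993) 0.03182212635874748 0.10841526700718251 [ 0.50284034 -0.23973359]
floor n 12505
((0.5103030800819397, -0.24082201719284058), (0.1493978351354599, 0.26836931705474854), 23.70905303955078)
yaw 23.770639945769975 1391
yaw 23.770481717851695 1391
yaw 23.770481608696066 1391
cap uv 0.3643502429215671 -0.4217953783658911
0.01 12518 X- [0.305  0.3238] X+ [0.4049 0.4328] Y- [-0.5299 -0.4923] Y+ [-0.3513 -0.3007]
0.02 704 X- None X+ [0.4319 0.4351] Y- [-0.5805 -0.5276] Y+ [-0.3018 -0.3007]
0.03 989 X- [0.3043 0.3045] X+ [0.4324 0.4352] Y- [-0.5772 -0.5271] Y+ [-0.3015 -0.296 ]
0.04 1175 X- [0.3024 0.3043] X+ [0.433  0.4386] Y- [-0.5745 -0.5248] Y+ [-0.3007 -0.2969]
0.05 827 X- [0.3023 0.3034] X+ [0.4353 0.4385] Y- [-0.571  -0.5228] Y+ [-0.3002 -0.296 ]
0.06 733 X- None X+ [0.4359 0.4382] Y- [-0.5685 -0.5213] Y+ [-0.2996 -0.296 ]
0.07 976 X- None X+ [0.4364 0.4403] Y- [-0.5199 -0.5181] Y+ [-0.2996 -0.2975]
0.08 1020 X- None X+ [0.4375 0.4408] Y- [-0.5196 -0.5164] Y+ [-0.2993 -0.2935]
0.09 760 X- None X+ [0.4383 0.441 ] Y- [-0.5163 -0.5144] Y+ [-0.299 -0.297]
0.1 1616 X- [0.2952 0.3015] X+ [0.4377 0.4444] Y- [-0.5188 -0.5128] Y+ [-0.2986 -0.2923]
0.11 5265 X- [0.2954 0.301 ] X+ [0.4384 0.4442] Y- [-0.5182 -0.5131] Y+ [-0.2981 -0.2923]
```

```bash
cat >> h.py <<'E'
def cap(name,u0,u1,v0,v1,zmin,tag):
    p,d,W,c=shot(name,tag); s=np.s_[v0:v1,u0:u1]; m=np.zeros(W.shape[:2],np.uint8)
    m[s]=((p[s].min(-1)>115)&(W[s][...,2]>zmin)).astype(np.uint8)
    n,l,st,ce=cv2.connectedComponentsWithStats(m); i=1+np.argmax(st[1:,4]); P=W[l==i]
    (x,y),r=cv2.minEnclosingCircle(P[:,:2].astype(np.float32)); print(name,"cap",np.round((x,y),4),"r",round(r,4),"z",np.median(P[:,2]).round(4))
E
python3 - <<'E'
from h import *
cap("wrist",255,390,110,240,.095,"w3"); o=get_obs(); print(o["clock"],o["tool_pos"],o["orientation"])
cap("wrist",255,390,110,240,.095,"w4"); o=get_obs(); print(o["clock"],o["tool_pos"],o["orientation"])
cap("top",400,440,170,215,.095,"t4")
E
```

```text
wrist cap [ 0.5035 -0.2392] r 0.0319 z 0.1084
1.25 [ 0.50806305 -0.23551664  0.31751774] [ 1.79990642e+02  1.10276765e-02 -1.55810360e+02]
wrist cap [ 0.5035 -0.2394] r 0.0321 z 0.1085
1.3 [ 0.50708474 -0.23668395  0.31719967] [ 1.79972193e+02 -2.94883777e-02 -1.55902764e+02]
top cap [ 0.4942 -0.2337] r 0.0409 z 0.1097
```

Request:
play_rows --pt "-0.0025 -0.0035 -0.04 0 0 -0.001" --pt "0 0 -0.055 0 0 0" --pt "0 0 -0.055 0 0 0" --pt "0 0 -0.055 0 0 0" --pt "0 0 -0.045 0 0 0" --pt "0 0 -0.028 0 0 0" --pt "0 0 -0.01 0 0 0" --pt "0 0 0 0 0 0" --pt "0 0 0 0 0 0"

```text
clock: 2.25
tool_pos: [0.5052, -0.2414, 0.0883]
orientation: [-179.9, 0.1, -156.3]
force: [0.3, 1.0, 0.6]
opening: 0.0876
gripper_force: 0.0
```

Request:
play_rows --pt "0 0 0 0 0 0" --pt "0 0 0 0 0 0" --pt "0 0 0 0 0 0" --pt "0 0 0 0 0 0" --pt "0 0 0 0 0 0" --pt "0 0 0 0 0 0" --pt "0 0 0 0 0 0" --gripper -1

```text
clock: 2.95
tool_pos: [0.5049, -0.2404, 0.0878]
orientation: [-180.0, 0.0, -156.2]
force: [-0.8, 2.9, 6.2]
opening: 0.0621
gripper_force: 30.0
```

Request:
play_rows --pt "0 0 0.02 0 0 0" --pt "0 0 0.045 0 0 0" --pt "0 0 0.055 0 0 0" --pt "0 0 0.055 0 0 0" --pt "0 0 0.04 0 0 0" --pt "0 0 0.02 0 0 0" --pt "-0.003 0.02 0 0 0 0" --pt "-0.005 0.04 0 0 0 0" --pt "-0.007 0.055 0 0 0 0" --pt "-0.007 0.055 0 0 0 0"

```text
clock: 3.95
tool_pos: [0.4862, -0.1036, 0.2744]
orientation: [180.0, -0.1, -156.3]
force: [0.7, 0.5, -3.0]
opening: 0.0622
gripper_force: 30.0
```

Request:
play_rows --pt "-0.007 0.055 0 0 0 0" --pt "-0.007 0.055 0 0 0 0" --pt "-0.007 0.055 0 0 0 0" --pt "-0.007 0.055 0 0 0 0" --pt "-0.007 0.055 0 0 0 0" --pt "-0.007 0.055 0 0 0 0" --pt "-0.007 0.055 0 0 0 0" --pt "-0.006 0.035 0 0 0 0" --pt "-0.002 0.015 0 0 0 0" --pt "0 0 0 0 0 0"

```text
clock: 4.95
tool_pos: [0.4409, 0.2445, 0.2744]
orientation: [-180.0, -0.1, -156.1]
force: [0.2, -0.2, -2.6]
opening: 0.0619
gripper_force: 30.0
```

```bash
python3 - <<'E'
from h import *
o=get_obs(); print(o["clock"],o["tool_pos"],o["orientation"],o["opening"])
shot("wrist","w5"); shot("side","s5");o=get_obs(); print(o["clock"],o["tool_pos"],o["force"])
cv2.imwrite("pics/both5.png",np.vstack([cv2.imread("pics/w5.png")[:300],cv2.imread("pics/s5.png")[100:]]))
E
```

```text
4.95 [0.44092786 0.24448977 0.27441042] [-1.79980939e+02 -7.43839780e-02 -1.56111330e+02] 0.06193511104388168
5.05 [0.44120327 0.24279867 0.27470947] [ 0.42721362 -0.48854437 -3.18019622]
```

View pics/both5.png

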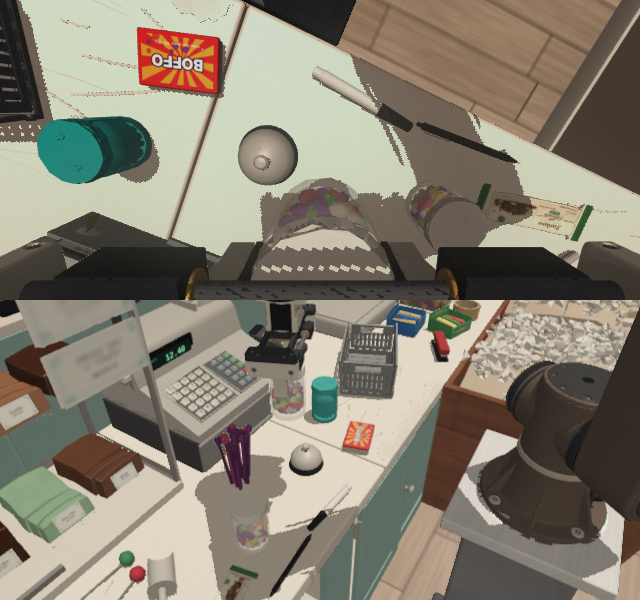

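The wrist view shows the held jar at (320,230) and the shaded stock jar's cap at about (455,225). In the side view the held jar is upright at (288,390).

```bash
python3 - <<'E'
from h import *
from scipy.optimize import least_squares
z=np.load("pics/w5.npz"); W=z["W"]; p=z["p"]
W2=W[180:262,405:510].reshape(-1,3); k=(W2[:,2]>.094)&(W2[:,2]<.106); A=W2[k]; print("stock n",len(A),np.median(A[:,2]),A.min(0),A.max(0))
def fit(A,r=.032):
    h=cv2.convexHull(A[:,:2].astype(np.float32))[:,0]
    f=least_squares(lambda q:np.hypot(*(h-q).T)-r,h.mean(0),loss="soft_l1",f_scale=.001); return f.x,np.abs(f.fun).max()
print(fit(A), cv2.minEnclosingCircle(A[:,:2].astype(np.float32)))
s=np.s_[170:245,250:400]; B=W[s].reshape(-1,3); B=B[(B[:,2]>.15)]
print(np.histogram(B[:,2],bins=np.arange(.15,.32,.01)))
q=W[225:243:3,320]; print(q.round(3))
# side view: held cap and jar body
z=np.load("pics/s5.npz"); W=z["W"]; 
s=np.s_[150:330,220:340]; B=W[s].reshape(-1,3); k=(np.hypot(B[:,0]-.441,B[:,1]-.243)<.05)&(B[:,2]>.18)&(B[:,2]<.25); B=B[k]
f=least_squares(lambda q:np.hypot(*(B[:,:2]-q).T)-.032,[.441,.243],loss="soft_l1",f_scale=.002); print("side held",f.x,len(B))
for a in(.19,.2,.21,.22,.23):
    b=B[abs(B[:,2]-a)<.005]
    if len(b)>20:
        f=least_squares(lambda q:np.hypot(*(b[:,:2]-q).T)-.032,[.441,.243],loss="soft_l1",f_scale=.002); print(a,f.x,len(b))
B=W[300:360,220:290].reshape(-1,3);k=(np.hypot(B[:,0]-.4265,B[:,1]-.391)<.05)&(B[:,2]>.02)&(B[:,2]<.09);b=B[k]
f=least_squares(lambda q:np.hypot(*(b[:,:2]-q).T)-.032,[.4265,.391],loss="soft_l1",f_scale=.002); print("side stock",f.x,len(b))
E
```

```text
stock n 2488 0.10047024356920095 [0.3921164  0.36006611 0.09400665] [0.45499193 0.42250921 0.10322953]
(array([0.4240558 , 0.39174823]), np.float64(0.0015940532713023745)) ((0.42373815178871155, 0.39182063937187195), 0.0321415513753891)
(array([   0,    0,    0,    0,   12,  208,  275,  303,  344,  417,  588,
       1094,  107,  889, 1553,    0]), array([0.15, 0.16, 0.17, 0.18, 0.19, 0.2 , 0.21, 0.22, 0.23, 0.24, 0.25,
       0.26, 0.27, 0.28, 0.29, 0.3 , 0.31]))
[[0.412 0.231 0.29 ]
 [0.412 0.231 0.294]
 [0.413 0.232 0.295]
 [0.414 0.232 0.294]
 [0.416 0.233 0.294]
 [0.417 0.233 0.294]]
side held [0.44028624 0.24195629] 814
0.2 [0.44069052 0.24159894] 85
0.21 [0.4402256  0.24190388] 155
0.22 [0.44020168 0.24194241] 159
0.23 [0.44019396 0.24196012] 169
side stock [0.42434954 0.39029922] 940
```

Request:
play_rows --pt "-0.003 0.02 0 0 0 0" --pt "-0.005 0.045 0 0 0 0" --pt "-0.006 0.05 0 0 0 0" --pt "-0.005 0.045 0 0 0 0" --pt "-0.002 0.025 0 0 0 0" --pt "0 0 -0.03 0 0 0" --pt "0 0 -0.03 0 0 0" --pt "0 0 -0.02 0 0 0" --pt "0 0 0 0 0 0" --pt "0 0 0 0 0 0"

```text
clock: 6.05
tool_pos: [0.4252, 0.391, 0.2116]
orientation: [-180.0, 0.0, -156.3]
force: [1.1, 0.4, -2.1]
opening: 0.0624
gripper_force: 30.0
```

```bash
cat > chk.py <<'E'
from h import *
import sys
from scipy.optimize import least_squares
o=get_obs(); print(o["clock"],o["tool_pos"],o["orientation"]); t=o["tool_pos"]
p,d,W,c=shot("side",sys.argv[1])
def cyl(x,y,a,b0):
    B=W[100:].reshape(-1,3); k=(np.hypot(B[:,0]-x,B[:,1]-y)<.045)&(B[:,2]>a)&(B[:,2]<b0); b=B[k]
    f=least_squares(lambda q:np.hypot(*(b[:,:2]-q).T)-.032,[x,y],loss="soft_l1",f_scale=.002); return f.x.round(4),len(b)
z=float(sys.argv[2]); print("low",cyl(.4243,.391,.02,.092),"up",cyl(.4243,.391,z,z+.05))
for i in range(5): print(cyl(.4243,.391,z+i*.01,z+i*.01+.012))
E
python3 chk.py s6 .135
```

```text
6.05 [0.42519006 0.39101023 0.21163154] [-1.79972348e+02  6.75361250e-03 -1.56261625e+02]
low (array([0.4243, 0.3903]), 969) up (array([0.4246, 0.3897]), 784)
(array([0.4247, 0.3894]), 169)
(array([0.4246, 0.3896]), 204)
(array([0.4246, 0.3897]), 204)
(array([0.4245, 0.3898]), 209)
(array([0.4245, 0.3901]), 163)
```

Request:
play_rows --pt "0 0.0006 -0.015 0 0 0" --pt "0 0 -0.013 0 0 0" --pt "0 0 -0.006 0 0 0" --pt "0 0 -0.002 0 0 0" --pt "0 0 -0.001 0 0 0" --pt "0 0 0 0 0 0"

```text
clock: 6.7
tool_pos: [0.4248, 0.392, 0.1817]
orientation: [-180.0, 0.0, -156.2]
force: [-0.5, 0.7, -2.6]
opening: 0.0621
gripper_force: 30.0
```

Request:
play_rows --pt "0 0 -0.001 0 0 0" --pt "0 0 -0.001 0 0 0" --pt "0 0 0 0 0 0" --pt "0 0 0 0 0 0"

```text
clock: 7.1
tool_pos: [0.4247, 0.3918, 0.18]
orientation: [180.0, 0.0, -156.2]
force: [-0.0, 0.1, -3.5]
opening: 0.0618
gripper_force: 30.0
```

Request:
play_rows --pt "0 0 -0.001 0 0 0" --pt "0 0 0 0 0 0" --pt "0 0 0 0 0 0"

```text
clock: 7.4
tool_pos: [0.4249, 0.392, 0.1795]
orientation: [180.0, 0.0, -156.2]
force: [0.5, 0.2, -0.7]
opening: 0.0621
gripper_force: 30.0
```

```bash
python3 chk.py s7 .11; python3 -c "
from h import *
print(get_obs()['force'])"
```

```text
7.4 [0.42487091 0.39203016 0.17945978] [ 1.79986214e+02  3.62195283e-02 -1.56220032e+02]
low (array([0.4243, 0.3903]), 966) up (array([0.4243, 0.3907]), 708)
(array([0.4242, 0.3906]), 186)
(array([0.4242, 0.3907]), 192)
(array([0.4243, 0.3907]), 192)
(array([0.4244, 0.3909]), 158)
(array([0.4243, 0.3911]), 118)
[-0.09406372 -0.22718032 -0.41831999]
```

Request:
play_rows --pt "0 0 -0.0005 0 0 0" --pt "0 0 0 0 0 0"

```text
clock: 7.65
tool_pos: [0.4249, 0.392, 0.1794]
orientation: [180.0, 0.1, -156.2]
force: [-1.6, -0.5, 4.0]
opening: 0.0617
gripper_force: 30.0
```

Request:
play_rows --pt "0 0 0 0 0 0" --pt "0 0 0 0 0 0" --pt "0 0 0 0 0 0" --pt "0 0 0 0 0 0" --pt "0 0 0 0 0 0" --pt "0 0 0 0 0 0" --gripper 1

```text
clock: 8.25
tool_pos: [0.4247, 0.3918, 0.1787]
orientation: [-180.0, -0.0, -156.2]
force: [-0.7, 0.7, 0.8]
opening: 0.0875
gripper_force: 0.0
```

Request:
play_rows --pt "0 0 0.01 0 0 0" --pt "0 0 0.03 0 0 0" --pt "0 0 0.05 0 0 0" --pt "0 0 0.05 0 0 0" --pt "0 0 0.02 0 0 0" --pt "0.005 -0.03 0 0 0 0" --pt "0.007 -0.055 0 0 0 0" --pt "0.007 -0.055 0 0 0 0" --pt "0.007 -0.055 0 0 0 0" --pt "0.007 -0.055 0 0 0 0" --gripper 1

```text
clock: 9.25
tool_pos: [0.4505, 0.1894, 0.3066]
orientation: [-180.0, -0.0, -156.2]
force: [1.0, -0.2, -0.2]
opening: 0.0878
gripper_force: 0.0
```

```bash
python3 chk.py s8 .13; python3 -c "
from h import *
for i in range(1):
    cap('top',180,225,190,230,.19,'t8')"
```

```text
9.25 [0.45051531 0.18939913 0.3066415 ] [-1.79997054e+02 -1.75620751e-02 -1.56204347e+02]
low (array([0.4244, 0.3903]), 962) up (array([0.4246, 0.3903]), 941)
(array([0.4243, 0.3907]), 200)
(array([0.4242, 0.3908]), 212)
(array([0.4241, 0.3907]), 208)
(array([0.4245, 0.3905]), 242)
(array([0.426 , 0.3889]), 252)
top cap [0.446  0.4026] r 0.0159 z 0.2006
```

Request:
play_rows --pt "0.007 -0.06 0.0015 0 0 0" --pt "0.007 -0.06 0.0015 0 0 0" --pt "0.007 -0.06 0.0015 0 0 0" --pt "0.007 -0.06 0.0015 0 0 0" --pt "0.007 -0.06 0.0015 0 0 0" --pt "0.007 -0.06 0.0015 0 0 0" --pt "0.006 -0.06 0.0015 0 0 0" --pt "0.006 -0.05 0.0015 0 0 0" --pt "0.004 -0.03 0.0015 0 0 0" --pt "0 -0.015 0 0 0 0" --gripper -1

```text
clock: 10.35
tool_pos: [0.497, -0.2223, 0.317]
orientation: [180.0, -0.1, -156.4]
force: [-0.5, -0.0, 0.9]
opening: 0.013
gripper_force: 0.0
```

Request:
play_rows --pt "0 0 0 0 0 0" --pt "0 0 0 0 0 0"

```text
clock: 10.55
tool_pos: [0.4971, -0.2197, 0.3173]
orientation: [180.0, -0.0, -156.2]
force: [-0.2, -0.1, -0.2]
opening: 0.0012
gripper_force: 0.0
```

```bash
cat > cr.py <<'E'
from h import *
import sys
p,d,W,c=shot("wrist",sys.argv[1]); o=get_obs(); print(o["clock"],o["tool_pos"],o["orientation"],o["opening"])
R=W[:245].reshape(-1,3); R=R[~np.isnan(R[:,2])]
th=np.radians(23.8); ex=np.array([np.cos(th),np.sin(th)]); ey=np.array([-np.sin(th),np.cos(th)])
L=(R[:,:2]-[.505,-.231]); X=L@ex*1000; Y=L@ey*1000; Z=R[:,2]*1000
f=lambda A:np.round(np.percentile(A,[2,50,98]),1) if len(A)>15 else None
for zl in range(10,120,10):
    k=abs(Z-zl)<5; a=k&(abs(Y)<90)&(abs(X)<100); b=k&(abs(X)<45)&(abs(Y)<150)
    print(zl,"X-",f(X[a&(X<-45)]),"X+",f(X[a&(X>45)]),"Y-",f(Y[b&(Y<-85)]),"Y+",f(Y[b&(Y>85)]))
k=(Z>90)&(Z<115)&(X<-45)&(X>-95)&(abs(Y)<115); print("yaw corr",np.degrees(np.polyfit(Y[k],X[k],1)[0]))
k=(abs(X)<150)&(Y<-130)&(Y>-280); print("right side obstacle max z",np.percentile(Z[k],99.5)); 
m=np.zeros((20,1)); 
for x0 in range(-120,121,40):
    print(x0,[int(np.percentile(Z[(abs(X-x0)<20)&(abs(Y-y0)<15)],98)) if ((abs(X-x0)<20)&(abs(Y-y0)<15)).sum()>10 else -1 for y0 in range(-280,-120,30)])
E
python3 cr.py w9
```

```text
10.6 [ 0.49723582 -0.21942963  0.31750986] [ 1.79984905e+02  7.00171974e-04 -1.56200154e+02] 0.0002607181363434476
10 X- [-63.6 -54.4 -45.1] X+ [45.5 54.9 63.8] Y- [-115.1 -100.8  -85.7] Y+ [ 85.6 100.2 114. ]
20 X- None X+ [63.  63.7 65.8] Y- [-114.5 -113.4 -112.5] Y+ [113.3 113.7 114.2]
30 X- None X+ [63.4 64.1 65.6] Y- [-114.9 -113.  -112.1] Y+ [113.7 115.4 118.6]
40 X- None X+ [63.9 66.2 69.6] Y- [-112.2 -111.4 -110.3] Y+ [115.5 116.  118. ]
50 X- None X+ [66.1 67.1 69.2] Y- [-109.1 -108.6 -108.1] Y+ [115.6 116.1 117.8]
60 X- None X+ [66.8 67.7 68.3] Y- None Y+ [116.1 116.9 119.2]
70 X- None X+ [67.2 68.5 71.3] Y- [-105.1 -103.9 -103.3] Y+ [115.5 116.2 117.4]
80 X- None X+ [68.4 69.3 71.2] Y- [-105.2 -104.4 -101.7] Y+ [115.8 117.7 121.5]
90 X- None X+ [69.2 70.1 71.6] Y- [-101.8 -100.3  -99.6] Y+ [115.9 116.6 119.2]
100 X- [-73.4 -69.2 -68.1] X+ [68.8 69.6 75. ] Y- [-103.6  -99.4  -97.8] Y+ [116.5 117.1 123. ]
110 X- [-73.4 -71.2 -68.2] X+ [69.5 71.6 75. ] Y- [-103.  -101.   -98.1] Y+ [117.  119.6 122.5]
yaw corr -1.4878933121271638
right side obstacle max z 87.84396701050738
-120 [41, 48, 2, 2, 2, 2]
-80 [39, 48, 2, 2, 2, 105]
-40 [65, 21, 2, 2, 2, 11]
0 [87, 87, 81, 64, 2, 11]
40 [88, 87, 87, 87, 87, 12]
80 [87, 87, 87, 87, 87, 106]
120 [-1, -1, -1, 32, 31, -1]
```

Request:
play_rows --pt "-0.0165 0.039 0 0 0 0" --pt "-0.0165 0.039 0 0 0 0" --pt "-0.0165 0.039 0 0 0 0" --pt "-0.0165 0.04 -0.02 0 0 0" --pt "0 0 -0.055 0 0 0" --pt "0 0 -0.06 0 0 0" --pt "0 0 -0.06 0 0 0" --pt "0 0 -0.055 0 0 0" --pt "0 0 -0.0325 0 0 0" --pt "0 0 -0.01 0 0 0"

```text
clock: 11.6
tool_pos: [0.4427, -0.0939, 0.0813]
orientation: [179.9, -0.2, -156.1]
force: [-0.1, 0.1, 0.5]
opening: 0.0002
gripper_force: 0.0
```

Request:
play_rows --pt "0 0 0 0 0 0" --pt "0.0045 -0.0103 0 0 0 0" --pt "0.0037 -0.0085 -0.0008 0 0 0" --pt "0.0037 -0.0085 -0.0008 0 0 0" --pt "0.0035 -0.0079 -0.0036 0 0 0" --pt "0.0035 -0.0079 -0.0036 0 0 0" --pt "0.0029 -0.0067 -0.006 0 0 0" --pt "0.0029 -0.0067 -0.006 0 0 0"

```text
clock: 12.4
tool_pos: [0.4646, -0.1404, 0.0665]
orientation: [-180.0, -0.0, -156.2]
force: [1.2, 0.8, 1.5]
opening: 0.0006
gripper_force: 0.5
```

Request:
play_rows --pt "0.0021 -0.0047 -0.0078 0 0 0" --pt "0.0021 -0.0047 -0.0078 0 0 0" --pt "0.001 -0.0024 -0.009 0 0 0" --pt "0.001 -0.0024 -0.009 0 0 0" --pt "0 0 -0.0044 0 0 0" --pt "0 0 -0.002 0 0 0" --pt "0 0 0 0 0 0"

```text
clock: 13.1
tool_pos: [0.4692, -0.1513, 0.036]
orientation: [-180.0, -0.0, -156.2]
force: [-5.1, 0.3, 18.6]
opening: 0.0003
gripper_force: 9.5
```

Request:
play_rows --pt "0 0 0.03 0 0 0" --pt "0 0 0.055 0 0 0" --pt "0 0 0.06 0 0 0" --pt "0.0124 -0.035 0.06 0 0 0" --pt "0.0172 -0.0465 0 0 0 0" --pt "0.0172 -0.0465 0 0 0 0" --pt "0.0172 -0.0465 0 0 0 0" --pt "0.0172 -0.0465 0 0 0 0" --pt "0.0168 -0.046 0 0 0 0" --pt "0 0 0 0 0 0"

```text
clock: 14.1
tool_pos: [0.5472, -0.3649, 0.1916]
orientation: [180.0, -0.1, -156.4]
force: [-0.7, 0.9, -0.7]
opening: 0.0004
gripper_force: 0.0
```

```bash
python3 - <<'E'
from h import *
o=get_obs(); print(o["clock"],o["tool_pos"]); shot("side","s10"); p,d,W,c=shot("wrist","w10")
cv2.imwrite("pics/b10.png",np.vstack([p[:300],cv2.imread("pics/s10.png")[50:350]]))
E
```

```text
14.1 [ 0.54718267 -0.3648948   0.1915697 ]
```

View pics/b10.png

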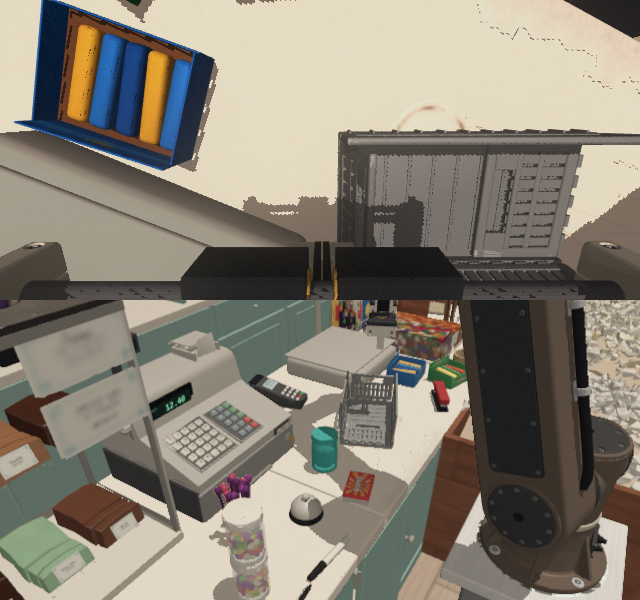

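Wrist view: the left end wall lies flat at the crate's right half (520,210), and the right end wall is still up at column 355. Side view: the jar stack is upright at (243,550).

Request:
play_rows --pt "0 0 -0.04 0 0 0" --pt "0 0 -0.05 0 0 0" --pt "0 0 -0.036 0 0 0" --pt "0 0 -0.01 0 0 0" --pt "-0.0034 0.0078 -0.001 0 0 0" --pt "-0.0034 0.0078 -0.001 0 0 0" --pt "-0.0035 0.0079 -0.0036 0 0 0" --pt "-0.0035 0.0079 -0.0036 0 0 0" --pt "-0.0029 0.0067 -0.006 0 0 0" --pt "-0.0029 0.0067 -0.006 0 0 0"

```text
clock: 15.2
tool_pos: [0.5311, -0.3252, 0.068]
orientation: [-180.0, 0.1, -156.2]
force: [1.7, -0.2, 0.2]
opening: 0.0007
gripper_force: 0.5
```

Request:
play_rows --pt "-0.0021 0.0047 -0.0078 0 0 0" --pt "-0.0021 0.0047 -0.0078 0 0 0" --pt "-0.001 0.0024 -0.009 0 0 0" --pt "-0.001 0.0024 -0.009 0 0 0" --pt "0 0 -0.0044 0 0 0" --pt "0 0 -0.0015 0 0 0" --pt "0 0 0 0 0 0"

```text
clock: 15.9
tool_pos: [0.5254, -0.314, 0.0362]
orientation: [179.9, -0.1, -156.2]
force: [-2.6, 3.4, 7.4]
opening: 0.0007
gripper_force: 3.8
```

Request:
play_rows --pt "0 0 -0.002 0 0 0" --pt "0 0 0 0 0 0" --pt "0 0 0.03 0 0 0" --pt "0 0 0.055 0 0 0" --pt "0 0 0.06 0 0 0" --pt "0 0 0.06 0 0 0" --pt "0.027 0.05 0 0 0 0" --pt "0.027 0.05 0 0 0 0" --pt "0.026 0.05 0 0 0 0" --pt "0 0 0 0 0 0"

```text
clock: 16.9
tool_pos: [0.5922, -0.1906, 0.1982]
orientation: [180.0, 0.0, -156.0]
force: [0.3, 0.2, 0.6]
opening: 0.0004
gripper_force: 0.0
```

Request:
play_rows --pt "0 0 0 0 0 0" --pt "0 0 0 0 0 0"

```text
clock: 17.1
tool_pos: [0.5896, -0.1948, 0.1981]
orientation: [180.0, -0.0, -156.2]
force: [0.3, -0.1, 0.2]
opening: 0.0005
gripper_force: 0.0
```

```bash
python3 cr.py w11 | head -12; python3 - <<'E'
from h import *
z=np.load("pics/w11.npz"); W=z["W"][:245].reshape(-1,3); W=W[~np.isnan(W[:,2])]
th=np.radians(23.8); ex=np.array([np.cos(th),np.sin(th)]); ey=np.array([-np.sin(th),np.cos(th)])
L=(W[:,:2]-[.505,-.231])*1000; X=L@ex; Y=L@ey; Z=W[:,2]*1000
for y0 in range(-110,111,20):
    print(y0,[np.percentile(Z[(abs(X-x0)<10)&(abs(Y-y0)<8)],[50]).round(1) if ((abs(X-x0)<10)&(abs(Y-y0)<8)).sum()>5 else None for x0 in (-40,-10,20,45)])
E
```

```text
17.15 [ 0.58950666 -0.19511219  0.19818824] [ 1.79985792e+02 -3.34763937e-02 -1.56279411e+02] 0.0004971636186137438
10 X- [-64.7 -57.4 -45.4] X+ [45.1 56.2 63.7] Y- [-119.8  -97.3  -85.6] Y+ [ 85.6  96.3 118.5]
20 X- [-64.6 -55.5 -45.3] X+ [45.2 54.9 64.5] Y- [-118.9 -104.3  -85.8] Y+ [ 85.8 103.3 117.8]
30 X- [-66.5 -64.9 -64.1] X+ [63.8 64.2 65.1] Y- None Y+ None
40 X- [-67.5 -65.  -64.4] X+ [64.7 66.3 69.5] Y- None Y+ None
50 X- [-67.4 -66.5 -65.2] X+ [66.6 67.2 69.5] Y- None Y+ None
60 X- None X+ [67.4 67.8 68.2] Y- None Y+ None
70 X- None X+ [67.6 68.6 71.4] Y- None Y+ None
80 X- None X+ [68.9 69.5 72. ] Y- None Y+ None
90 X- None X+ [69.5 70.1 71.2] Y- None Y+ None
100 X- None X+ [69.1 69.6 75. ] Y- None Y+ None
110 X- None X+ [69.6 72.3 74.9] Y- None Y+ None
-110 [array([17.4]), array([17.3]), array([17.4]), array([17.4])]
-90 [array([16.]), array([15.7]), array([15.8]), array([16.5])]
-70 [array([16.1]), array([15.8]), array([15.7]), array([16.2])]
-50 [array([17.5]), array([9.3]), array([9.2]), array([17.6])]
-30 [array([17.3]), array([16.9]), array([16.8]), array([17.3])]
-10 [array([8.8]), array([8.8]), array([8.8]), array([8.7])]
10 [array([8.7]), array([8.8]), array([8.8]), array([8.7])]
30 [array([17.3]), array([16.9]), array([17.]), array([17.5])]
50 [array([17.7]), array([9.4]), array([9.5]), array([17.7])]
70 [array([16.2]), array([15.9]), array([15.9]), array([16.5])]
90 [array([16.1]), array([16.]), array([15.8]), array([16.3])]
110 [array([17.6]), array([17.5]), array([17.6]), array([17.5])]Traceback (most recent call last):
  File "cr.py", line 11, in <module>
    k=(Z>90)&(Z<115)&(X<-45)&(X>-95)&(abs(Y)<115); print("yaw corr",np.degrees(np.polyfit(Y[k],X[k],1)[0]))
                                                                               ~~~~~~~~~~^^^^^^^^^^^^^
    raise TypeError("expected non-empty vector for x")
TypeError: expected non-empty vector for x
```

Request:
play_rows --pt "0 0 -0.04 0 0 0" --pt "0 0 -0.05 0 0 0" --pt "0 0 -0.034 0 0 0" --pt "0 0 -0.01 0 0 0" --pt "-0.0072 -0.0032 0 0 0 0" --pt "-0.0073 -0.0032 0 0 0 0" --pt "-0.0085 -0.0037 -0.0008 0 0 0" --pt "-0.0085 -0.0037 -0.0008 0 0 0" --pt "-0.0079 -0.0035 -0.0036 0 0 0" --pt "-0.0079 -0.0035 -0.0036 0 0 0"

```text
clock: 18.15
tool_pos: [0.5519, -0.2113, 0.0848]
orientation: [-180.0, 0.1, -156.2]
force: [0.6, 0.3, 0.7]
opening: 0.001
gripper_force: 0.4
```

Request:
play_rows --pt "-0.0067 -0.0029 -0.006 0 0 0" --pt "-0.0067 -0.0029 -0.006 0 0 0" --pt "-0.0047 -0.0021 -0.0078 0 0 0" --pt "-0.0047 -0.0021 -0.0078 0 0 0" --pt "-0.0024 -0.001 -0.009 0 0 0" --pt "-0.0024 -0.001 -0.009 0 0 0" --pt "0 0 -0.0044 0 0 0" --pt "0 0 -0.0015 0 0 0" --pt "0 0 -0.0015 0 0 0" --pt "0 0 0 0 0 0"

```text
clock: 19.15
tool_pos: [0.5294, -0.2206, 0.0439]
orientation: [-180.0, -0.1, -156.2]
force: [-9.9, 5.1, 27.9]
opening: 0.0003
gripper_force: 13.6
```

Request:
play_rows --pt "0 0 0.025 0 0 0" --pt "0 0 0.05 0 0 0" --pt "0 0 0.06 0 0 0" --pt "0 0 0.06 0 0 0" --pt "-0.0455 -0.02 0 0 0 0" --pt "-0.0455 -0.02 0 0 0 0" --pt "-0.0445 -0.0198 0 0 0 0" --pt "0 0 0 0 0 0" --pt "0 0 0 0 0 0"

```text
clock: 20.05
tool_pos: [0.4213, -0.2688, 0.1981]
orientation: [-180.0, 0.0, -156.3]
force: [0.2, -0.0, 0.5]
opening: 0.0006
gripper_force: 0.0
```

```bash
python3 - <<'E'
from h import *
o=get_obs(); print(o["clock"],o["tool_pos"])
p,d,Ws,c=shot("side","s12"); p2,d,Wt,c=shot("top","t12")
th=np.radians(23.8); ex=np.array([np.cos(th),np.sin(th)]); ey=np.array([-np.sin(th),np.cos(th)])
for W in (Ws[20:330],Wt):
    W=W.reshape(-1,3); W=W[~np.isnan(W[:,2])]
    L=(W[:,:2]-[.505,-.231])*1000; X=L@ex; Y=L@ey; Z=W[:,2]*1000
    for x0 in (-80,-70,-60,-30,-10,0,20,40,60): print(x0,[np.percentile(Z[(abs(X-x0)<6)&(abs(Y-y0)<25)],[50,95]).round(0) if ((abs(X-x0)<6)&(abs(Y-y0)<25)).sum()>3 else None for y0 in (-90,-40,0,40,90)])
cv2.imwrite("pics/b12.png",np.hstack([cv2.resize(p[50:230,270:510],(400,300)),cv2.resize(p2[130:280,340:540],(400,300))]))
E
```

```text
20.05 [ 0.42130851 -0.26876011  0.1980624 ]
-80 [None, array([2., 4.]), array([299., 339.]), array([374., 428.]), array([263., 290.])]
-70 [array([ 94., 291.]), array([107., 302.]), array([299., 364.]), array([358., 426.]), array([253., 290.])]
-60 [array([265., 291.]), array([ 20., 348.]), array([340., 398.]), array([387., 427.]), array([259., 290.])]
-30 [array([19., 21.]), array([15., 22.]), array([10., 19.]), array([18., 21.]), array([18., 20.])]
-10 [array([27., 29.]), array([26., 29.]), array([27., 29.]), array([27., 29.]), array([27., 29.])]
0 [array([26., 29.]), array([26., 28.]), array([26., 27.]), array([25., 28.]), array([26., 28.])]
20 [array([26., 29.]), array([26., 28.]), array([26., 27.]), array([26., 28.]), array([26., 28.])]
40 [array([26., 28.]), array([26., 29.]), array([26., 28.]), array([25., 28.]), array([26., 28.])]
60 [array([27., 30.]), array([27., 30.]), array([27., 29.]), array([27., 29.]), array([27., 29.])]
-80 [None, array([622., 624.]), array([623., 625.]), array([619., 624.]), array([584., 595.])]
-70 [None, array([621., 624.]), array([622., 625.]), array([617., 623.]), array([590., 599.])]
-60 [None, array([620., 623.]), array([621., 624.]), array([607., 622.]), array([595., 602.])]
-30 [None, None, array([1024., 1054.]), array([ 600., 1054.]), array([604., 607.])]
-10 [array([26., 31.]), None, None, array([1066., 1118.]), array([1039., 1132.])]
0 [array([24., 30.]), None, None, array([580., 589.]), array([1100., 1164.])]
20 [array([25., 30.]), array([26., 31.]), None, None, array([1199., 1203.])]
40 [array([24., 30.]), array([24., 29.]), array([23., 26.]), None, array([1203., 1205.])]
60 [array([26., 29.]), array([26., 30.]), array([26., 30.]), None, None]
```

View pics/b12.png

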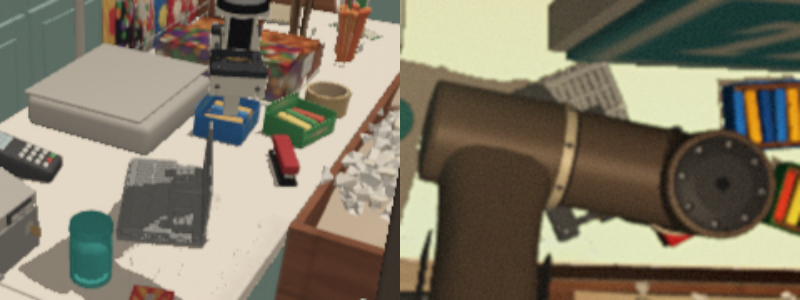

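The far wall is flat at (160,190) in the side crop and the near wall is still up at (209,185). Folding it now.

Request:
play_rows --pt "0 0 -0.04 0 0 0" --pt "0 0 -0.05 0 0 0" --pt "0 0 -0.03 0 0 0" --pt "0 0 -0.009 0 0 0" --pt "0.0071 0.0031 0 0 0 0" --pt "0.0071 0.0031 0 0 0 0" --pt "0.0078 0.0035 -0.0008 0 0 0" --pt "0.0078 0.0035 -0.0008 0 0 0" --pt "0.0073 0.0032 -0.0032 0 0 0" --pt "0.0073 0.0032 -0.0032 0 0 0"

```text
clock: 21.15
tool_pos: [0.4583, -0.2526, 0.0887]
orientation: [-179.9, 0.1, -156.2]
force: [-0.6, -1.5, 0.8]
opening: 0.0004
gripper_force: 0.5
```

Request:
play_rows --pt "0.006 0.0026 -0.0055 0 0 0" --pt "0.006 0.0026 -0.0055 0 0 0" --pt "0.0044 0.002 -0.0071 0 0 0" --pt "0.0044 0.002 -0.0071 0 0 0" --pt "0.0022 0.001 -0.0083 0 0 0" --pt "0.0022 0.001 -0.0083 0 0 0" --pt "0 0 -0.0041 0 0 0" --pt "0 0 -0.0015 0 0 0" --pt "0 0 -0.0015 0 0 0" --pt "0 0 0 0 0 0"

```text
clock: 22.15
tool_pos: [0.4775, -0.2437, 0.0518]
orientation: [-180.0, 0.0, -156.2]
force: [-9.3, 8.9, 33.7]
opening: 0.0004
gripper_force: 17.1
```

Request:
play_rows --pt "0 0 0.02 0 0 0" --pt "0 0 0.05 0 0 0" --pt "0 0 0.06 0 0 0" --pt "0 0 0.06 0 0 0" --pt "0 0 0.06 0 0 0" --pt "-0.03 -0.045 0 0 0 0" --pt "-0.03 -0.05 0 0 0 0" --pt "-0.03 -0.05 0 0 0 0" --pt "-0.03 -0.05 0 0 0 0" --pt "-0.03 -0.05 0 0 0 0"

```text
clock: 23.15
tool_pos: [0.3561, -0.441, 0.2489]
orientation: [180.0, 0.0, -156.2]
force: [1.5, 0.3, 0.4]
opening: 0.0006
gripper_force: 0.0
```

Request:
play_rows --pt "-0.03 -0.05 0 0 0 0" --pt "-0.02 -0.035 0 0 0 0" --pt "-0.01 -0.02 0 0 0 0" --pt "0 0 0 0 0 0" --pt "0 0 0 0 0 0" --pt "0 0 0 0 0 0"

```text
clock: 23.75
tool_pos: [0.3097, -0.5231, 0.2489]
orientation: [180.0, 0.0, -156.2]
force: [1.1, 0.1, -0.5]
opening: 0.0007
gripper_force: 0.0
```

```bash
python3 chk.py s13 .13; python3 - <<'E'
from h import *
p2,d,Wt,c=shot("top","t13"); p=cv2.imread("pics/s13.png"); Ws=np.load("pics/s13.npz")["W"]
th=np.radians(23.8); ex=np.array([np.cos(th),np.sin(th)]); ey=np.array([-np.sin(th),np.cos(th)])
for W in (Ws,Wt):
    W=W.reshape(-1,3); W=W[~np.isnan(W[:,2])]
    L=(W[:,:2]-[.505,-.231])*1000; X=L@ex; Y=L@ey; Z=W[:,2]*1000
    for x0 in (-60,-30,-10,0,20,40,60): print(x0,[np.percentile(Z[(abs(X-x0)<6)&(abs(Y-y0)<25)],[50,95]).round(0) if ((abs(X-x0)<6)&(abs(Y-y0)<25)).sum()>3 else None for y0 in (-90,0,90)])
cv2.imwrite("pics/b13.png",np.hstack([cv2.resize(p[80:380,200:500],(400,400)),cv2.resize(p2[130:280,170:500],(400,182)) if 0 else cv2.copyMakeBorder(cv2.resize(p2[130:280,170:500],(400,182)),0,218,0,0,0)]))
E
```

```text
23.75 [ 0.30966211 -0.52311916  0.24889767] [ 1.79976862e+02  2.01564876e-03 -1.56198994e+02]
low (array([0.4244, 0.3904]), 973) up (array([0.4246, 0.3903]), 934)
(array([0.4242, 0.3907]), 202)
(array([0.4243, 0.3905]), 200)
(array([0.4242, 0.3907]), 198)
(array([0.4245, 0.3904]), 240)
(array([0.4261, 0.389 ]), 248)
-60 [array([35., 37.]), array([35., 38.]), array([35., 37.])]
-30 [array([34., 36.]), array([34., 37.]), array([34., 36.])]
-10 [array([34., 37.]), array([34., 35.]), array([34., 37.])]
0 [array([35., 37.]), array([35., 38.]), array([34., 36.])]
20 [array([26., 28.]), array([27., 29.]), array([26., 28.])]
40 [array([26., 28.]), array([26., 27.]), array([26., 28.])]
60 [array([27., 29.]), array([27., 29.]), array([27., 29.])]
-60 [array([640., 658.]), array([33., 39.]), array([34., 38.])]
-30 [array([32., 36.]), array([1022., 1054.]), array([32., 38.])]
-10 [array([32., 38.]), array([32., 37.]), array([1076., 1136.])]
0 [array([32., 38.]), array([32., 37.]), array([1107., 1166.])]
20 [array([24., 29.]), array([25., 30.]), array([1200., 1203.])]
40 [array([24., 31.]), array([22., 29.]), array([1203., 1205.])]
60 [array([25., 30.]), array([25., 31.]), array([26., 31.])]
```

View pics/b13.png

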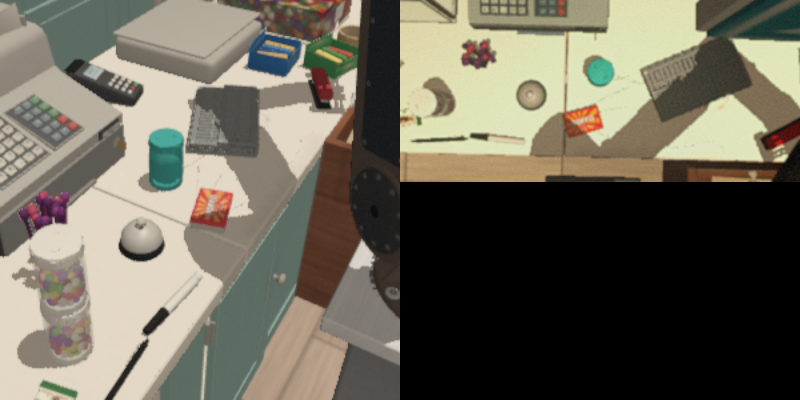

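The crate is folded flat at (225,120), with its upper faces at the expected 33 and 25 mm. The stack is upright at (65,300) and its two jars line up within 1 mm. Handing in.

```bash
python3 -c "
from plant import *
print(close_job())"
```

```text
the job is handed in; nothing more can be done
None
```

I stacked the jar upright on the stock jar, centred to within about 1 mm, then folded the crate flat in the order asked with each wall pressed down; I handed the job in at about 24 s.

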